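Pack the bracket kit: cut steel pieces into their nests, off-cuts stay

TASK

Pack the kit caddy for the next bracket job from the cut steel pieces on the rubber mat: stand the tall bored sleeve in the round nest, the square tube in the square nest and the long bar on edge in the long nest, and put the low wide collar over the post. The solid round slug and the short bar are off-cuts that only look alike: leave them standing where they are on the mat. Leave every packed piece upright and sitting flat on the floor of its nest.

Things in the scene. Friction and masses are not known exactly. Their poses are not given: they have to be found in the camera images.
- sleeve_mid (a point): Round steel sleeve (pipe piece), to be packed: 42 mm outside diameter, open bore of 28 mm right through, 58 mm tall, about 0.35 kg, standing upright on the 3 mm thick rubber mat. The point is its centre, half-way up (29 mm above its foot); z is its axis.
- slug_mid (a point): Solid round steel slug, an off-cut to leave alone: same outside as the sleeve (42 mm diameter, 58 mm tall, upright) but with a closed plain top and no bore. The point is its centre, 29 mm above its foot.
- collar_mid (a point): Low wide round steel collar, to be packed: 58 mm outside diameter, 40 mm bore right through, 30 mm tall, about 0.32 kg, lying flat on the mat with its bore upright. The point is its centre, half-way up, in the middle of the bore (15 mm above its foot).
- square_tube_mid (a point): Piece of square steel tube, to be packed: 46 x 46 mm outside, 5 mm walls, open right through, 58 mm tall, about 0.37 kg, standing on end. The point is its centre, 29 mm above its foot; x and y are square to its sides.
- bar_mid (a point): Long solid steel bar, to be packed: 70 mm long (its x), 22 mm thick (its y), 58 mm tall (its z), about 0.65 kg, standing on its narrow edge. The point is its centre, 29 mm above its foot.
- short_bar_mid (a point): Short solid steel bar, an off-cut to leave alone: same section as the long bar (22 mm thick in y, 58 mm tall in z) but only 44 mm long (x). The point is its centre, 29 mm above its foot.
- round_nest_floor (a point): Round nest, grey plastic: Fixed to the caddy, an open shallow aluminium tray on the bench with a 12 mm rim that holds all four nests in a two by two pattern about 110 mm apart (which nest is in which corner varies). Open round pocket with a dark floor 68 mm inside, 76 mm outside, its wall 7 mm high above its floor. The point is the centre of its floor, 7 mm above the bench.
- square_nest_floor (a point): Square nest, grey plastic: Fixed to the caddy, an open shallow aluminium tray on the bench with a 12 mm rim that holds all four nests in a two by two pattern about 110 mm apart (which nest is in which corner varies). Open pocket with a dark floor 72 x 72 mm inside, 4 mm walls 7 mm high above its floor. The point is the centre of its floor, 7 mm above the bench; x and y are square to its walls.
- long_nest_floor (a point): Long nest, grey plastic: Fixed to the caddy, an open shallow aluminium tray on the bench with a 12 mm rim that holds all four nests in a two by two pattern about 110 mm apart (which nest is in which corner varies). Open pocket with a dark floor 96 mm long (x) by 48 mm wide (y) inside, 4 mm walls 7 mm high above its floor. The point is the centre of its floor, 7 mm above the bench.
- post_nest_floor (a point): Post nest, grey plastic: Fixed to the caddy, an open shallow aluminium tray on the bench with a 12 mm rim that holds all four nests in a two by two pattern about 110 mm apart (which nest is in which corner varies). Flat 80 x 80 mm plate without walls, with one upright round steel post in the middle, 16 mm diameter, its top 40 mm above the plate. The point is at the foot of the post on the plate's upper face, 7 mm above the bench.
There are look-alikes about, which are no part of the job. Leave any orange or pink look-alike of the part that bears round_nest_floor alone. What is shaped like the part that bears post_nest_floor but orange is not meant.

How it is judged:
By the outcome, as a careful person would: the job done as asked, in the order asked, and still so for the second after the job is handed in, with the robot touching nothing.
It also fails if it takes over 107 s, if anything falls off the work surface, if the arm or the gripper's body presses on something with over 40 N, if the wrist force passes 120 N, or if a joint passes its speed limit or range.

ROBOT

A 6-joint arm with a two-finger parallel gripper is mounted at the origin on the work surface. World frame = base frame: x ahead of the robot, y to its left, z up, the work surface at z = 0. Lengths are in m, angles in degrees, forces in N, time in s.
With the tool pointing down it reaches from about 0.15 to 0.775 m from the base axis. Payload 6.1 kg.
Tool frame: the origin (TCP) lies between the finger pads; the fingertips stand 14 mm ahead of it and the grasp point (between the pads) lies 5 mm behind it; z points along the fingers, y is the line along which they close (so a half turn about z gives the same grasp; the last joint's range is limited). The gripper opens to 85 mm and grips with 20 to 120 N. Pads are 22 mm wide; open, the fingers measure 114 mm over their backs; the gripper's body (76 mm by 85 mm) begins 54 mm behind the grasp point. The pads swing forward as they close: fully open they stand 13 mm farther back than shut.
Start: joints at [-66.349, 7.208, -2.269, 80.523, 0, 90], TCP at [0.211, -0.481, 0.218] pointing down, gripper open.
Joint ranges: [-155.77, 155.77], [-54.66, 111.73], [-72.52, 77.12], [-102.08, 115.82], [-83.92, 84.16], [-180, 180]. Speed limits (degrees/s): [136.94, 136.94, 172.46, 180, 180, 180].

INTERFACE

Orientations are given as a 3x3 rotation matrix whose columns are the frame's x, y, z axes.
In Python, from workcell import observe, read_camera, sign_off gives the robot as it stands. The module is installed in compiled form; this text tells all that it offers.
- The arm moves only by the tool apply_moves, never from a script. Its argument "series" is a list of rows, each a list of 3 entries, a list of its own where there are three numbers: the turn, a rotation vector about the world's x, y, z in degrees, then the shift along the world's x, y, z in mm, then the finger opening in mm, from 0 to 85.4. In form: [[[ax, ay, az], [dx, dy, dz], fingers], ...]. A call has 1 to 8 rows; each row is the pose to reach, as a shift and turn from the pose commanded when the call began; what a row does not reach only later rows make up. A row lasts 1/8 s, in which the tool goes at most 62.5 mm and 10.7 degrees, less where a joint would pass 70% of its speed; a pose out of reach is approached as far as the arm can. A call with a gripper value outside its range is refused whole. The fingers move at their own pace and stop on an object; "newtons" is the grip in N (left out, the last holds). Time passes only in rows, so rows that repeat a pose let the fingers close. It gives the time, the measured TCP pose, the force, the opening and the grip force at its end, in the units of the state.
- observe(): the state, without advancing time (a new reading comes with each control period).
- read_camera(name): name is "scene" or "top"; returns a dict with "img" (400x640x3 uint8, red, green, blue), "z_map" (400x640 float32, m along the optical axis (not along the pixel's ray), 0 where there is no reading), "mtx" (3x3 intrinsics, pixels), "rvec" (rotation vector, rad) and "tvec" (3), from world to camera coordinates, as OpenCV has them. Camera axes: x right, y down, z forward; pixel columns grow to the right and rows downward; lengths in m; the calibration is good to about 2 mm. A picture is of the moment at which its call begins.
- sign_off(): hands the job in; it is judged then, once.
The state is a dict: "t": time; "q": joint angles; "joint_velocities": joint speeds; "joint_efforts": joint torques, N m; "eef_pos": TCP position; "ee_rot": TCP orientation; "contact_force": force on the tool from outside, world axes, zero at the start; "ft_torque": the same for the moment, N m; "width": finger opening in m; "grip_force": force on a finger pad.
Only numpy, scipy, OpenCV 4.12 (cv2) and the standard library are available. Lean on these libraries where they do the work, as an engineer would, in place of code of your own. Each camera call takes 0.05 s, during which the arm holds its last target. There are 200 camera calls.

## Working session

There is one attempt and no reset: what is moved stays moved. The work goes in short steps, Python scripts to look and compute and a tool call to move; the robot and the scene stay as the last step left them, time stands still between calls to the robot, and variables do not carry over. Pictures are saved under pics/ and viewed, at most 14 in all, crops included, and the job is handed in when it is done.

Besides the shell and the picture viewer there is one more tool, called after ">>>" as name([rows], argument=value, ...), one row to a line, values as JSON. apply_moves: Moves the arm, as the interface text tells. Its arguments: {"type":"object","properties":{"series":{"type":"array"},"newtons":{"type":"number"}},"required":["series"]}

```bash
mkdir -p pics
python3 - <<'E'
from workcell import *
import cv2,numpy as np
for n in("scene","top"):
    c=read_camera(n); cv2.imwrite(f"pics/{n}0.png",c["img"][:,:,::-1]); np.savez(f"{n}0.npz",**c)
    R=cv2.Rodrigues(np.array(c["rvec"],float))[0]; print(n,-R.T@np.array(c["tvec"]).ravel(),R[2],c["mtx"][0,0],(c["z_map"]>0).mean())
s=observe();print({k:np.round(v,3).tolist() for k,v in s.items()})
E
```

```text
scene [1.32130219 0.09099494 0.84339634] [-0.74006202 -0.02430867 -0.67209917] 437.61772977892065 0.99592578125
top [0.30314885 0.07546115 1.24157167] [ 0.10859416 -0.00527094 -0.99407219] 478.61154576648033 0.99578515625
{'t': 0.1, 'q': [-66.348, 7.238, -2.323, 80.524, 0.001, 90.001], 'joint_velocities': [-0.062, -0.065, 0.137, -0.105, -0.056, 0.022], 'joint_efforts': [0.002, -43.691, 35.36, 0.014, 0.0, -0.0], 'eef_pos': [0.21, -0.481, 0.217], 'ee_rot': [[0.916, 0.401, -0.001], [0.401, -0.916, 0.001], [0.0, -0.001, -1.0]], 'contact_force': [-0.036, 0.363, 0.758], 'ft_torque': [0.018, 0.055, -0.021], 'grip_force': 0.0, 'width': 0.085}
```

View pics/scene0.png

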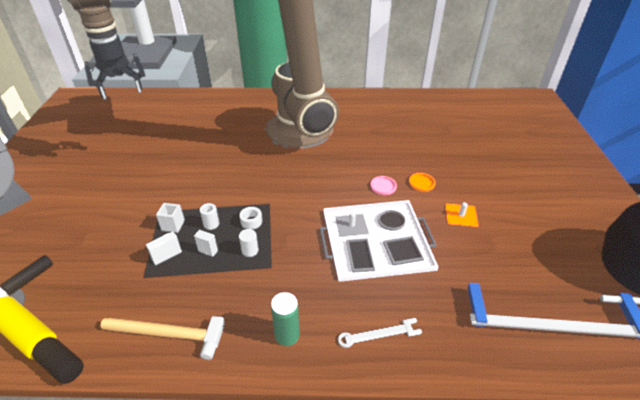

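View pics/top0.png

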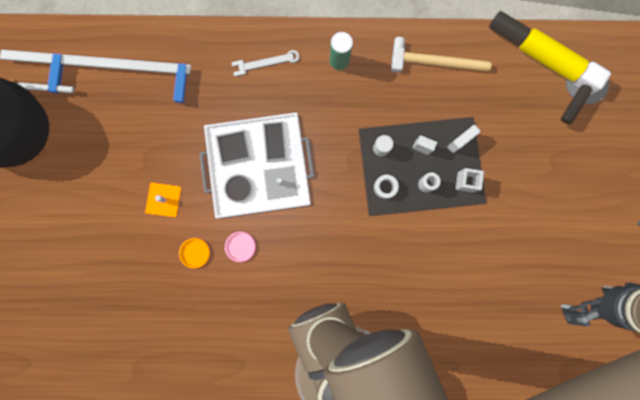

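Top view: on the mat are the slug (384,145, closed top), short bar (425,145), long bar (463,137), collar (386,187), sleeve (430,182, open bore) and square tube (470,180). In the tray are the square nest (233,147), long nest (276,141), round nest (238,188) and post (281,183). The orange and pink look-alikes lie outside the tray, at (163,200), (195,253) and (240,247).

I'll check this on one enlarged crop and measure.

```bash
cat > h.py <<'E'
import cv2,numpy as np
from workcell import *
def xyz(c):
    h,w=c["z_map"].shape; u,v=np.meshgrid(np.arange(w),np.arange(h)); Z=c["z_map"].astype(float)
    K=c["mtx"]; P=np.stack([(u-K[0,2])/K[0,0]*Z,(v-K[1,2])/K[1,1]*Z,Z],-1)
    R=cv2.Rodrigues(np.array(c["rvec"],float))[0]
    return (P-np.array(c["tvec"]).ravel())@R
def ray(c,uv,z):
    R=cv2.Rodrigues(np.array(c["rvec"],float))[0]; C=-R.T@np.array(c["tvec"]).ravel()
    uv=np.atleast_2d(np.array(uv,float)); d=np.c_[uv,np.ones(len(uv))]@np.linalg.inv(c["mtx"]).T@R
    return (C+d*((z-C[2])/d[:,2])[:,None])[:,:2]
def proj(c,p):
    return cv2.projectPoints(np.array(p,float).reshape(-1,3),np.array(c["rvec"],float),np.array(c["tvec"],float),np.array(c["mtx"],float),None)[0].reshape(-1,2)
E
python3 - <<'E'
from h import *
t=dict(np.load("top0.npz"));s=dict(np.load("scene0.npz"))
a=cv2.resize(t["img"][105:225,195:495],None,fx=2.66,fy=2.66,interpolation=cv2.INTER_CUBIC)
b=cv2.resize(s["img"][170:285,140:440],None,fx=2.3,fy=2.3,interpolation=cv2.INTER_CUBIC)
o=np.zeros((a.shape[0]+b.shape[0],798,3),np.uint8);o[:a.shape[0],:a.shape[1]]=a;o[a.shape[0]:,:b.shape[1]]=b
print(o.shape);cv2.imwrite("pics/crop1.png",o[:,:,::-1])
for nm,c in(("top",t),("scene",s)):
    P=xyz(c)
    print(nm)
    box=(P[...,0]>.2)&(P[...,0]<.65)&(abs(P[...,1])<.4)
    for lo,hi in((.052,.072),(.026,.04)):
        m=(box&(P[...,2]>lo)&(P[...,2]<hi)).astype(np.uint8)
        n,l,st,ce=cv2.connectedComponentsWithStats(m)
        for i in range(1,n):
            if st[i,4]<25: continue
            q=P[l==i]; r=cv2.minAreaRect(q[:,:2].astype(np.float32)*1000)
            print(lo,ce[i].round(),st[i,4],"med z",np.median(q[:,2]).round(4),"rect",np.round(r[0],1),np.round(r[1],1),round(r[2],1))
    print("mat z",[np.median(P[v-3:v+4,u-3:u+4,2]) .round(4) for u,v in ([(405,165)] if nm=="top" else [(220,250)])])
E
```

```text
(583, 798, 3)
top
0.052 [466. 136.] 243 med z 0.0596 rect [ 599.7 -303.1] [21.7 72.6] 38.9
0.052 [383. 143.] 214 med z 0.0597 rect [578.8 -94.1] [39.8 39.9] 87.2
0.052 [426. 143.] 165 med z 0.0593 rect [ 582.2 -202.1] [44.3 23. ] 65.9
0.052 [472. 179.] 176 med z 0.0586 rect [ 491.5 -316.2] [49.2 46.9] 80.5
0.052 [431. 181.] 138 med z 0.059 rect [ 484.9 -211.9] [40.2 41.3] 19.6
0.026 [422. 148.] 29 med z 0.0337 rect [ 572.1 -197.8] [40.7  2.4] 66.8
0.026 [476. 179.] 29 med z 0.0339 rect [ 493.1 -334.4] [33.3 10. ] 9.5
0.026 [386. 186.] 209 med z 0.0315 rect [ 475.5 -104.3] [55.9 55.9] 45.1
mat z [np.float64(0.0015)]
scene
0.052 [168. 211.] 208 med z 0.0596 rect [ 490.9 -319.1] [49.8 49.9] 79.2
0.052 [207. 209.] 138 med z 0.06 rect [ 484.9 -215.3] [43.9 40.1] 34.1
0.052 [247. 236.] 204 med z 0.0614 rect [579.9 -96.4] [41.2 40.6] 50.6
0.052 [161. 241.] 272 med z 0.0611 rect [ 598.9 -305.7] [26.8 70.4] 38.0
0.052 [204. 236.] 164 med z 0.0616 rect [ 581.5 -203.6] [45.2 25.2] 66.7
0.026 [250. 215.] 191 med z 0.033 rect [ 475.5 -105.9] [56.7 54.2] 6.8
0.026 [169. 212.] 28 med z 0.0349 rect [ 470.2 -325.4] [ 9.3 21.6] 11.7
0.026 [171. 221.] 100 med z 0.0333 rect [ 502.  -309.8] [33.  64.1] 35.3
0.026 [209. 220.] 59 med z 0.0324 rect [ 494.9 -212.3] [22.2 41.4] 14.7
0.026 [249. 247.] 62 med z 0.0336 rect [590.9 -94.7] [18.9 40.2] 12.0
0.026 [165. 250.] 118 med z 0.0331 rect [ 600.5 -304.7] [23.1 69.5] 38.7
0.026 [206. 245.] 72 med z 0.0333 rect [ 589.9 -204.4] [20.8 48. ] 0.5
mat z [np.float64(0.0038)]
```

View pics/crop1.png

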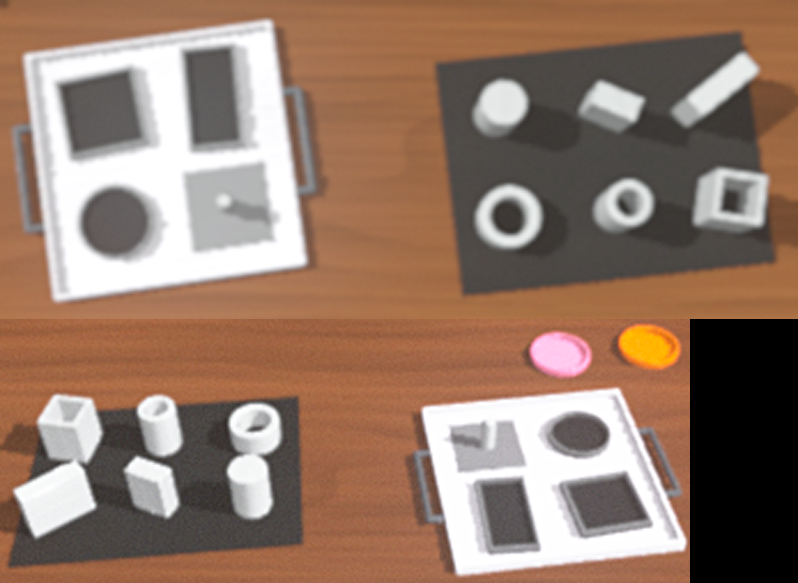

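The crop confirms it: the slug has a closed top and the sleeve an open bore, and the long bar (lower left in the scene view) is clearly longer than the short one. The four grey nests are in the white tray. Next I'll measure the nests in both views.

Run:
```python
from h import *
for nm,pts in(("top",dict(sq=(233,147),lng=(276,141),rnd=(238,188),plate=(270,190))),("scene",dict(sq=(405,250),lng=(360,257),rnd=(392,220),plate=(360,230)))):
    c=dict(np.load(nm+"0.npz")); g=cv2.GaussianBlur(cv2.cvtColor(c["img"],cv2.COLOR_RGB2GRAY),(3,3),0); P=xyz(c)
    for k,(u,v) in pts.items():
        ref=int(np.median(g[v-1:v+2,u-1:u+2])); m=(g<110) if k!="plate" else (abs(g.astype(int)-ref)<22)
        n,l,st,ce=cv2.connectedComponentsWithStats(m.astype(np.uint8),connectivity=4)
        i=l[v,u]; mm=(l==i).astype(np.uint8)
        ct=max(cv2.findContours(mm,cv2.RETR_EXTERNAL,cv2.CHAIN_APPROX_NONE)[0],key=len)[:,0]
        q=ray(c,ct,.007)*1000; r=cv2.minAreaRect(q.astype(np.float32))
        print(nm,k,ref,st[i],np.round(r[0],1),np.round(r[1],1),round(r[2],1),"bbox",q.min(0).round(),q.max(0).round(), "z",np.median(P[mm>0][:,2]).round(4))
    # post top by depth
    B=(P[...,0]>.35)&(P[...,0]<.65)&(P[...,1]>.03)&(P[...,1]<.3)&(P[...,2]>.03)&(P[...,2]<.06)
    print(nm,"post",B.sum(),(np.median(P[B],0)*1000).round(1), ((P[B].min(0)+P[B].max(0))*500).round(1),P[B].max(0).round(3))
    # white tray outline
    hs=cv2.cvtColor(c["img"],cv2.COLOR_RGB2HSV); T=(P[...,0]>.35)&(P[...,0]<.65)&(P[...,1]>0)&(P[...,1]<.3)&(hs[...,1]<40)&(hs[...,2]>150)
    n,l,st,ce=cv2.connectedComponentsWithStats(T.astype(np.uint8)); i=1+np.argmax(st[1:,4])
    ct=max(cv2.findContours((l==i).astype(np.uint8),cv2.RETR_EXTERNAL,cv2.CHAIN_APPROX_NONE)[0],key=len)[:,0]
    print(nm,"tray",cv2.minAreaRect((ray(c,ct,.012)*1000).astype(np.float32)))
```

```text
top sq 92 [218 133  29  29 620] [578.8 294.3] [66.  66.3] 13.0 bbox [540. 258.] [615. 333.] z 0.0064
top lng 93 [265 124  19  35 531] [595.9 184.9] [89.6 41.9] 6.7 bbox [549. 161.] [641. 210.] z 0.0062
top rnd 96 [226 177  24  23 422] [470.  277.6] [57.7 58.6] 46.2 bbox [440. 248.] [498. 308.] z 0.0061
top plate 183 [265 167  33  32 757] [485.6 165.2] [75.9 79.8] 9.3 bbox [444. 123.] [526. 208.] z 0.0061
top post 35 [485.1 167.9  43.3] [485.7 168.1  42.1] [0.493 0.176 0.051]
top tray ((532.0930786132812, 210.03042602539062), (249.02162170410156, 213.79031372070312), 7.654268741607666)
scene sq 87 [388 239  33  22 493] [572.8 295. ] [62.1 67.9] 12.5 bbox [537. 257.] [609. 334.] z 0.0077
scene lng 88 [350 241  22  27 457] [589.8 185.1] [85.7 44.2] 6.2 bbox [546. 160.] [633. 210.] z 0.0076
scene rnd 86 [381 212  23  15 261] [464.1 277.8] [55.3 59.2] 33.5 bbox [436. 248.] [490. 309.] z 0.0078
scene plate 183 [336 215  32  21 437] [485.9 165.4] [73.8 76.8] 8.9 bbox [449. 126.] [525. 207.] z 0.008
scene post 43 [489.4 166.3  43. ] [487.4 165.7  40.5] [0.496 0.172 0.05 ]
scene tray ((537.1021728515625, 211.6217041015625), (256.2575988769531, 213.82371520996094), 8.155074119567871)
```

>>> apply_moves([
  [[0,0,0],[40,38,-10],85],
  [[0,0,0],[80,76,-20],85],
  [[0,0,0],[120,116,-35],85],
  [[0,0,0],[160,155,-50],85],
  [[0,0,0],[200,194,-70],85],
  [[0,0,0],[240,233,-90],85],
  [[0,0,0],[275,267,-100],85],
  [[0,0,0],[275,267,-100],85],
], newtons=50)

```text
t: 1.1
eef_pos: [0.4866, -0.2113, 0.1162]
ee_rot: [[0.914, 0.405, -0.002], [0.405, -0.914, 0.001], [-0.001, -0.002, -1.0]]
contact_force: [0.4, -1.2, 0.4]
width: 0.0853
grip_force: 0.0
```

Run:
```python
from h import *
s=observe();print(s["t"],np.round(s["q"],1),np.round(s["eef_pos"],4),np.round(s["ee_rot"],3).tolist())
c=read_camera("top");s=read_camera("scene")
o=np.vstack([cv2.resize(c["img"][110:230,340:540],None,fx=2.5,fy=2.5),cv2.resize(s["img"][130:250,130:330],None,fx=2.5,fy=2.5)]);o=o[:600]
cv2.imwrite("pics/p1.png",o[:,:,::-1])
```

```text
1.1 [-23.5   9.  -13.   68.2   0.  132.6] [ 0.4866 -0.2113  0.1162] [[0.914, 0.405, -0.002], [0.405, -0.914, 0.001], [-0.001, -0.002, -1.0]]
```

View pics/p1.png

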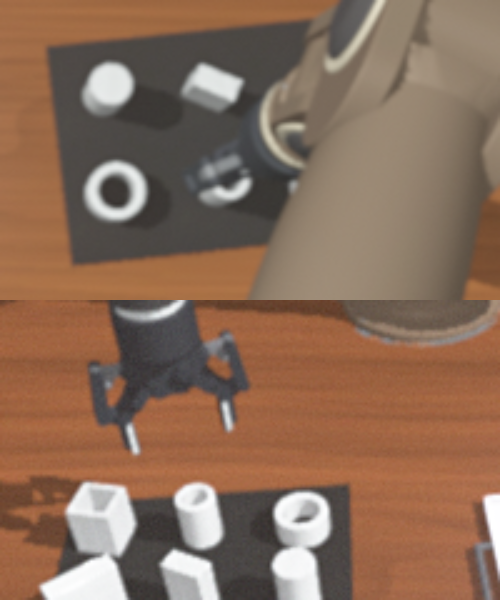

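The gripper stands squarely over the sleeve in both views. Descending and gripping.

>>> apply_moves([
  [[0,0,0],[-1,-2,-30],85],
  [[0,0,0],[-1,-2,-60],85],
  [[0,0,0],[-1,-2,-80],85],
  [[0,0,0],[-1,-2,-80],85],
  [[0,0,0],[-1,-2,-80],30],
  [[0,0,0],[-1,-2,-80],30],
  [[0,0,0],[-1,-2,-80],30],
  [[0,0,0],[-1,-2,-80],30],
], newtons=50)

```text
t: 2.2
eef_pos: [0.4854, -0.2161, 0.0395]
ee_rot: [[0.916, 0.401, 0.002], [0.401, -0.916, -0.001], [0.002, 0.002, -1.0]]
contact_force: [-0.5, 2.0, 7.3]
width: 0.0396
grip_force: 49.5
```

>>> apply_moves([
  [[0,0,0],[0,0,15],30],
  [[0,0,0],[0,0,45],30],
  [[0,0,0],[0,0,85],30],
  [[0,0,10],[0,40,100],30],
  [[0,0,20],[0,90,100],30],
  [[0,0,30],[0,140,100],30],
  [[0,0,40],[0,190,100],30],
  [[0,0,50],[0,240,100],30],
])

```text
t: 3.2
eef_pos: [0.4843, 0.0256, 0.1387]
ee_rot: [[0.276, 0.961, 0.001], [0.961, -0.276, -0.0], [0.0, 0.001, -1.0]]
contact_force: [0.8, -0.2, -3.6]
width: 0.0392
grip_force: 51.2
```

>>> apply_moves([
  [[0,0,10],[-3,50,0],30],
  [[0,0,20],[-6,100,0],30],
  [[0,0,30],[-9,150,0],30],
  [[0,0,40],[-12,200,0],30],
  [[0,0,50],[-15,230,0],30],
  [[0,0,60],[-16,250,0],30],
  [[0,0,70],[-16,254,0],30],
  [[0,0,80],[-16,254,0],30],
])

```text
t: 4.2
eef_pos: [0.4683, 0.2787, 0.1383]
ee_rot: [[-0.899, 0.438, -0.0], [0.438, 0.899, -0.0], [0.0, -0.0, -1.0]]
contact_force: [-1.2, -0.3, -2.1]
width: 0.0392
grip_force: 51.2
```

Run:
```python
from h import *
s=observe();print(s["t"],np.round(s["q"],1),np.round(s["eef_pos"],4),np.round(s["ee_rot"],3).tolist(),s["width"],s["contact_force"])
c=read_camera("top");s=read_camera("scene")
o=np.hstack([cv2.resize(c["img"][100:230,190:330],None,fx=2.8,fy=2.8),cv2.resize(s["img"][130:260,310:450],None,fx=2.8,fy=2.8)])
cv2.imwrite("pics/p2.png",o[:,:,::-1])
```

```text
4.2 [30.8 10.  -9.  71.  -0.  56.7] [0.4683 0.2787 0.1383] [[-0.899, 0.438, -0.0], [0.438, 0.899, -0.0], [0.0, -0.0, -1.0]] 0.03920675865786247 [-1.15718315 -0.3395137  -2.13220249]
```

View pics/p2.png

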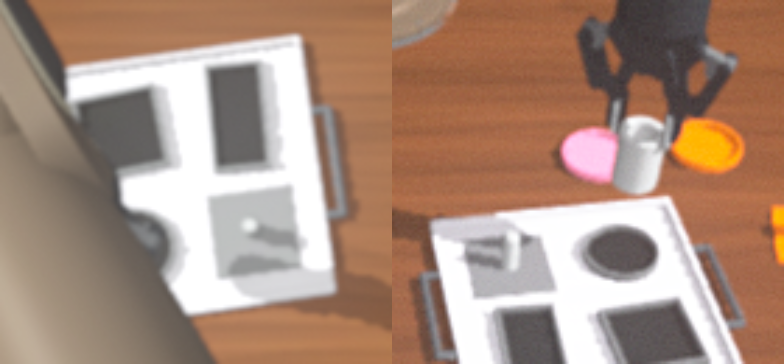

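The sleeve hangs upright in the grip over the round nest. Lowering it gently.

>>> apply_moves([
  [[0,0,0],[0,-1,-40],30],
  [[0,0,0],[0,-1,-75],30],
  [[0,0,0],[0,-1,-88],30],
  [[0,0,0],[0,-1,-92],30],
  [[0,0,0],[0,-1,-94],30],
  [[0,0,0],[0,-1,-94],30],
])

```text
t: 5.05
eef_pos: [0.4693, 0.2775, 0.045]
ee_rot: [[-0.896, 0.444, 0.002], [0.444, 0.896, 0.001], [-0.001, 0.001, -1.0]]
contact_force: [-0.4, -0.5, -2.7]
width: 0.039
grip_force: 51.2
```

>>> apply_moves([
  [[0,0,0],[0,0,-1],30],
  [[0,0,0],[0,0,-2],30],
  [[0,0,0],[0,0,-2],30],
])

```text
t: 5.42
eef_pos: [0.4694, 0.2773, 0.0435]
ee_rot: [[-0.896, 0.444, 0.002], [0.444, 0.896, 0.001], [-0.002, 0.002, -1.0]]
contact_force: [-1.7, -2.8, 5.2]
width: 0.0394
grip_force: 52.2
```

Contact with the floor. Release and rise.

>>> apply_moves([
  [[0,0,0],[0,0,0],50],
  [[0,0,0],[0,0,0],65],
  [[0,0,0],[0,0,0],75],
  [[0,0,0],[0,0,20],85],
  [[0,0,0],[0,0,60],85],
  [[0,0,10],[0,-20,95],85],
  [[0,0,20],[0,-70,100],85],
  [[0,0,30],[0,-120,100],85],
])

```text
t: 6.42
eef_pos: [0.469, 0.1564, 0.1427]
ee_rot: [[-0.997, -0.071, 0.002], [-0.071, 0.997, 0.0], [-0.002, 0.0, -1.0]]
contact_force: [1.5, 0.0, 0.3]
width: 0.0851
grip_force: 0.0
```

Run:
```python
from h import *
s=observe();print(s["t"],np.round(s["q"],1),np.round(s["eef_pos"],4),np.round(s["ee_rot"],3).tolist())
c=read_camera("scene");P=xyz(c)
m=((P[...,0]>.4)&(P[...,0]<.55)&(P[...,1]>.22)&(P[...,1]<.34)&(P[...,2]>.055)&(P[...,2]<.075))
q=P[m];print(m.sum(),cv2.minAreaRect((q[:,:2]*1000).astype(np.float32)),np.percentile(q[:,2],[5,50,95]))
```

```text
6.425 [ 18.4   4.4 -14.8  70.7  -0.   14.4] [0.469  0.1564 0.1427] [[-0.997, -0.071, 0.002], [-0.071, 0.997, 0.0], [-0.002, 0.0, -1.0]]
144 ((470.85968017578125, 274.6014709472656), (40.19443130493164, 42.28407669067383), 51.62042236328125) [0.05630591 0.06358529 0.06748593]
```

>>> apply_moves([
  [[0,0,-2],[3,-55,0],85],
  [[0,0,-4],[6,-112,0],85],
  [[0,0,-6],[9,-170,0],85],
  [[0,0,-8],[12,-230,0],85],
  [[0,0,-10],[15,-290,0],85],
  [[0,0,-12],[18,-350,0],85],
  [[0,0,-14],[20,-410,0],85],
  [[0,0,-14],[22,-460,-20],85],
])

```text
t: 7.48
eef_pos: [0.4914, -0.3058, 0.123]
ee_rot: [[-0.983, 0.181, 0.003], [0.181, 0.983, -0.002], [-0.003, -0.001, -1.0]]
contact_force: [0.5, -0.0, 0.4]
width: 0.0852
grip_force: 0.0
```

>>> apply_moves([
  [[0,0,0],[0,-14,-10],85],
  [[0,0,0],[0,-14,-30],85],
  [[0,0,0],[0,-14,-30],85],
])

```text
t: 7.85
eef_pos: [0.4896, -0.3157, 0.0902]
ee_rot: [[-0.984, 0.179, -0.003], [0.179, 0.984, 0.002], [0.003, 0.002, -1.0]]
contact_force: [-0.1, 0.5, -0.3]
width: 0.0852
grip_force: 0.0
```

>>> apply_moves([
  [[0,0,0],[1,-2,-25],85],
  [[0,0,0],[1,-2,-48],85],
  [[0,0,0],[1,-2,-52],85],
  [[0,0,0],[1,-2,-52],60],
  [[0,0,0],[1,-2,-52],35],
  [[0,0,0],[1,-2,-52],35],
  [[0,0,0],[1,-2,-52],35],
  [[0,0,0],[1,-2,-52],35],
])

```text
t: 8.85
eef_pos: [0.4926, -0.319, 0.0415]
ee_rot: [[-0.984, 0.179, 0.003], [0.179, 0.984, -0.001], [-0.003, -0.0, -1.0]]
contact_force: [0.4, 2.4, 5.7]
width: 0.0438
grip_force: 50.5
```

>>> apply_moves([
  [[0,0,0],[0,0,15],35],
  [[0,0,0],[0,0,45],35],
  [[0,0,0],[0,10,85],35],
  [[0,0,3],[5,50,95],35],
  [[0,0,6],[12,105,95],35],
  [[0,0,9],[20,160,95],35],
  [[0,0,12],[28,215,95],35],
  [[0,0,15],[36,270,95],35],
])

```text
t: 9.85
eef_pos: [0.5274, -0.0473, 0.1354]
ee_rot: [[-0.997, -0.082, -0.0], [-0.082, 0.997, -0.0], [0.0, -0.0, -1.0]]
contact_force: [0.6, -0.1, -3.2]
width: 0.044
grip_force: 51.9
```

>>> apply_moves([
  [[0,0,2],[8,55,0],35],
  [[0,0,4],[16,110,0],35],
  [[0,0,6],[24,165,0],35],
  [[0,0,7.5],[32,220,0],35],
  [[0,0,7.5],[40,275,0],35],
  [[0,0,7.5],[48,320,0],35],
  [[0,0,7.5],[49,343,-15],35],
  [[0,0,7.5],[49,343,-40],35],
])

```text
t: 10.85
eef_pos: [0.5767, 0.2958, 0.0945]
ee_rot: [[-0.977, -0.213, 0.001], [-0.213, 0.977, 0.0], [-0.001, -0.0, -1.0]]
contact_force: [0.5, -0.1, -4.3]
width: 0.0436
grip_force: 52.0
```

>>> apply_moves([
  [[0,0,0],[0,0,-15],35],
  [[0,0,0],[0,0,-30],35],
  [[0,0,0],[0,0,-38],35],
  [[0,0,0],[0,0,-38],35],
])

```text
t: 11.35
eef_pos: [0.5764, 0.2936, 0.0565]
ee_rot: [[-0.978, -0.21, -0.001], [-0.21, 0.978, -0.0], [0.001, -0.0, -1.0]]
contact_force: [-0.4, 0.2, -4.4]
width: 0.0436
grip_force: 52.0
```

>>> apply_moves([
  [[0,0,0],[0,0,-7],35],
  [[0,0,0],[0,0,-10],35],
  [[0,0,0],[0,0,-11.5],35],
  [[0,0,0],[0,0,-12],35],
  [[0,0,0],[0,0,-12],35],
])

```text
t: 11.98
eef_pos: [0.5767, 0.2942, 0.0456]
ee_rot: [[-0.978, -0.21, 0.001], [-0.21, 0.978, 0.0], [-0.001, 0.0, -1.0]]
contact_force: [-1.7, -1.5, 2.2]
width: 0.0437
grip_force: 52.7
```

>>> apply_moves([
  [[0,0,0],[0,0,-0.5],35],
  [[0,0,0],[0,0,-0.5],60],
  [[0,0,0],[0,0,0],75],
  [[0,0,0],[0,0,0],80],
  [[0,0,0],[0,0,20],80],
  [[0,0,0],[0,0,60],80],
  [[0,0,-5],[0,-30,95],80],
  [[0,0,-10],[0,-85,95],80],
])

```text
t: 12.98
eef_pos: [0.5785, 0.2103, 0.1432]
ee_rot: [[-0.999, -0.038, 0.006], [-0.038, 0.999, 0.002], [-0.006, 0.002, -1.0]]
contact_force: [0.6, -0.5, -0.1]
width: 0.0799
grip_force: 0.0
```

>>> apply_moves([
  [[0,0,-7],[2,-60,0],80],
  [[0,0,-14],[4,-120,0],80],
  [[0,0,-21],[6,-180,0],80],
  [[0,0,-28],[9,-240,0],80],
  [[0,0,-35],[12,-300,0],80],
  [[0,0,-42],[15,-360,0],80],
  [[0,0,-48],[18,-420,0],80],
  [[0,0,-53.5],[22,-480,0],80],
])

```text
t: 13.98
eef_pos: [0.5986, -0.2729, 0.14]
ee_rot: [[-0.622, 0.783, 0.001], [0.783, 0.622, -0.0], [-0.0, 0.0, -1.0]]
contact_force: [0.7, 0.4, -0.1]
width: 0.08
grip_force: 0.0
```

Run:
```python
from h import *
s=observe();print(s["t"],np.round(s["q"],1),np.round(s["eef_pos"],4),np.round(s["ee_rot"],3).tolist())
y=s["ee_rot"];y=np.array(y)[:,1];print(np.degrees(np.arctan2(y[1],y[0])))
c=read_camera("scene");P=xyz(c)
for x0,x1,y0,y1 in((.53,.63,.24,.35),(.55,.65,-.36,-.25)):
    m=((P[...,0]>x0)&(P[...,0]<x1)&(P[...,1]>y0)&(P[...,1]<y1)&(P[...,2]>.055)&(P[...,2]<.075))
    q=P[m];print(m.sum(),cv2.minAreaRect((q[:,:2]*1000).astype(np.float32)),np.percentile(q[:,2],[5,50,95]))
cv2.imwrite("pics/p3.png",np.ascontiguousarray(c["img"][130:290,120:460,::-1]).repeat(2,0).repeat(2,1))
```

```text
13.975 [-24.5  22.2   7.4  75.2   0.   27. ] [ 0.5986 -0.2729  0.14  ] [[-0.622, 0.783, 0.001], [0.783, 0.622, -0.0], [-0.0, 0.0, -1.0]]
38.46155057484435
229 ((574.9542846679688, 293.5655822753906), (49.10761260986328, 47.50926208496094), 13.596383094787598) [0.05594385 0.06373761 0.0673918 ]
246 ((599.3837890625, -305.3526611328125), (26.7484188079834, 69.98348236083984), 38.152671813964844) [0.05678365 0.06134938 0.06439069]
```

View pics/p3.png

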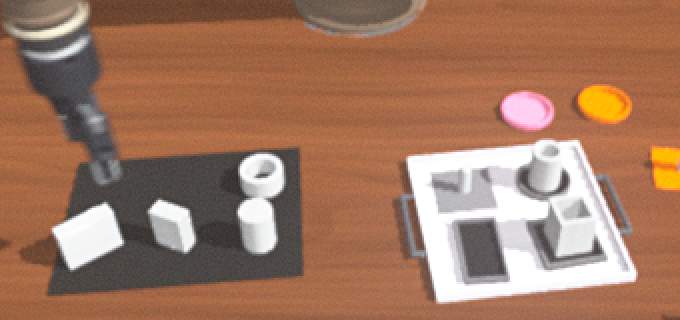

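Sleeve (545,165) and tube (572,228) stand upright in their nests. The long bar is at (88,237), still in place, and the short bar (172,227) and slug (258,226) are untouched. Next is the long bar.

>>> apply_moves([
  [[0,0,0],[1,-20,-15],60],
  [[0,0,0],[1,-32,-40],60],
  [[0,0,0],[1,-32,-75],60],
  [[0,0,0],[1,-32,-98],60],
  [[0,0,0],[1,-32,-102],60],
  [[0,0,0],[1,-32,-102],60],
])

```text
t: 14.78
eef_pos: [0.5998, -0.3023, 0.038]
ee_rot: [[-0.626, 0.78, -0.0], [0.78, 0.626, 0.0], [0.0, -0.0, -1.0]]
contact_force: [-0.2, -0.7, 0.7]
width: 0.0599
grip_force: 0.0
```

>>> apply_moves([
  [[0,0,0],[0,0,0],40],
  [[0,0,0],[0,0,0],12],
  [[0,0,0],[0,0,0],12],
  [[0,0,0],[0,0,0],12],
  [[0,0,0],[0,0,0],12],
], newtons=70)

```text
t: 15.4
eef_pos: [0.6001, -0.3033, 0.0394]
ee_rot: [[-0.625, 0.781, 0.002], [0.781, 0.625, -0.001], [-0.002, 0.001, -1.0]]
contact_force: [-1.1, 0.2, 6.6]
width: 0.0197
grip_force: 69.0
```

>>> apply_moves([
  [[0,0,0],[0,0,15],12],
  [[0,0,0],[0,0,45],12],
  [[0,0,5],[0,5,85],12],
  [[0,0,11],[-1,35,97],12],
  [[0,0,17],[-1,85,97],12],
  [[0,0,23],[-2,140,97],12],
  [[0,0,29],[-2,195,97],12],
  [[0,0,35],[-3,250,97],12],
])

```text
t: 16.4
eef_pos: [0.596, -0.0511, 0.1348]
ee_rot: [[-0.96, 0.278, -0.001], [0.278, 0.96, 0.0], [0.001, 0.0, -1.0]]
contact_force: [1.3, -0.2, -5.4]
width: 0.0194
grip_force: 69.3
```

>>> apply_moves([
  [[0,0,6],[0,55,0],12],
  [[0,0,12],[-1,110,0],12],
  [[0,0,18],[-2,165,0],12],
  [[0,0,23],[-3,210,0],12],
  [[0,0,23],[-3,235,-5],12],
  [[0,0,23],[-3,237,-30],12],
  [[0,0,23],[-3,237,-60],12],
  [[0,0,23],[-3,237,-75],12],
])

```text
t: 17.4
eef_pos: [0.5921, 0.1839, 0.0578]
ee_rot: [[-0.993, -0.116, -0.004], [-0.116, 0.993, -0.001], [0.004, -0.001, -1.0]]
contact_force: [-0.8, -0.3, -5.5]
width: 0.0197
grip_force: 69.4
```

>>> apply_moves([
  [[0,0,0],[0,0,0],12],
])

```text
t: 17.52
eef_pos: [0.5926, 0.1837, 0.0587]
ee_rot: [[-0.993, -0.116, -0.003], [-0.116, 0.993, -0.001], [0.003, -0.001, -1.0]]
contact_force: [-0.1, -0.2, -5.5]
width: 0.0198
grip_force: 69.4
```

Run:
```python
from h import *
s=observe();y=np.array(s["ee_rot"])[:,1];print(np.round(s["eef_pos"],4),np.degrees(np.arctan2(y[1],y[0])))
c=read_camera("scene")
cv2.imwrite("pics/p4.png",cv2.resize(c["img"][170:290,300:460,::-1],None,fx=3,fy=3))
```

```text
[0.5926 0.1837 0.0587] 96.64051233573407
```

View pics/p4.png

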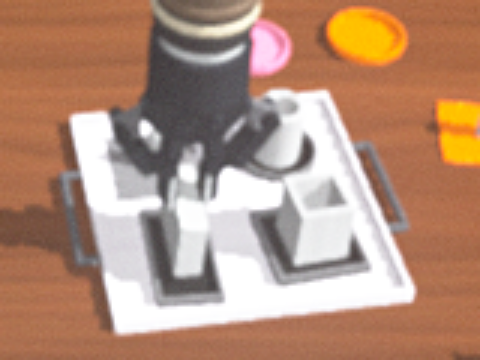

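The bar (185,240) is aligned with the long nest. Lowering it.

>>> apply_moves([
  [[0,0,0],[2,0,-8],12],
  [[0,0,0],[2,0,-13],12],
  [[0,0,0],[2,0,-14.5],12],
  [[0,0,0],[2,0,-15.5],12],
  [[0,0,0],[2,0,-15.5],12],
])

```text
t: 18.2
eef_pos: [0.5957, 0.1841, 0.0445]
ee_rot: [[-0.993, -0.116, 0.0], [-0.116, 0.993, 0.0], [-0.0, 0.0, -1.0]]
contact_force: [-0.1, -0.3, -5.8]
width: 0.0197
grip_force: 69.4
```

>>> apply_moves([
  [[0,0,0],[0,0,-1],12],
  [[0,0,0],[0,0,-2],12],
  [[0,0,0],[0,0,-2],12],
])

```text
t: 18.58
eef_pos: [0.5959, 0.1842, 0.0434]
ee_rot: [[-0.993, -0.116, 0.001], [-0.116, 0.993, 0.0], [-0.001, 0.0, -1.0]]
contact_force: [-2.6, -1.8, 3.6]
width: 0.0196
grip_force: 70.4
```

>>> apply_moves([
  [[0,0,0],[0,0,0],25],
  [[0,0,0],[0,0,0],40],
  [[0,0,0],[0,0,0],50],
  [[0,0,0],[0,0,20],50],
  [[0,0,0],[0,0,60],50],
  [[0,0,0],[-15,-25,95],85],
  [[0,0,0],[-40,-75,95],85],
  [[0,0,0],[-60,-130,95],85],
])

```text
t: 19.58
eef_pos: [0.5354, 0.0534, 0.1381]
ee_rot: [[-0.993, -0.118, 0.002], [-0.118, 0.993, 0.0], [-0.002, -0.0, -1.0]]
contact_force: [0.7, -0.5, -0.3]
width: 0.0848
grip_force: 0.0
```

>>> apply_moves([
  [[0,0,0],[-20,-55,0],85],
  [[0,0,0],[-40,-110,0],85],
  [[0,0,0],[-55,-145,-20],85],
  [[0,0,0],[-60,-159,-50],85],
  [[0,0,0],[-60,-159,-65],85],
  [[0,0,0],[-60,-159,-65],85],
])

```text
t: 20.32
eef_pos: [0.4752, -0.1043, 0.0717]
ee_rot: [[-0.993, -0.116, -0.002], [-0.116, 0.993, 0.001], [0.002, 0.001, -1.0]]
contact_force: [-0.3, -0.4, -0.5]
width: 0.0849
grip_force: 0.0
```

Run:
```python
from h import *
s=observe();print(s["t"],np.round(s["eef_pos"],4))
c=read_camera("scene");P=xyz(c)
for x0,x1,y0,y1,a,b in((.53,.65,.13,.235,.055,.075),(.42,.53,-.16,-.05,.026,.04)):
    m=((P[...,0]>x0)&(P[...,0]<x1)&(P[...,1]>y0)&(P[...,1]<y1)&(P[...,2]>a)&(P[...,2]<b))
    q=P[m];print(m.sum(),cv2.minAreaRect((q[:,:2]*1000).astype(np.float32)),np.percentile(q[:,2],[5,50,95]))
cv2.imwrite("pics/p5.png",cv2.resize(c["img"][150:290,140:460,::-1],None,fx=2.4,fy=2.4))
```

```text
20.325 [ 0.4752 -0.1043  0.0717]
239 ((598.1961059570312, 181.5119171142578), (74.04048919677734, 22.61878776550293), 6.904996871948242) [0.05716451 0.06523562 0.06770423]
192 ((475.3752746582031, -105.81202697753906), (59.985599517822266, 53.947330474853516), 7.478866100311279) [0.0274241  0.03269177 0.03579595]
```

View pics/p5.png

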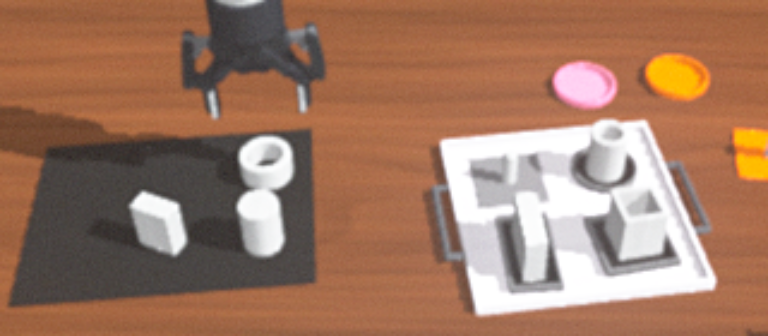

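The bar (530,240) stands in its nest and the gripper is over the collar (267,162). Descending.

>>> apply_moves([
  [[0,0,0],[0,-1,-25],85],
  [[0,0,0],[0,-1,-45],85],
  [[0,0,0],[0,-1,-53],85],
  [[0,0,0],[0,-1,-53],85],
  [[0,0,0],[0,-1,-53],70],
  [[0,0,0],[0,-1,-53],45],
  [[0,0,0],[0,-1,-53],45],
  [[0,0,0],[0,-1,-53],45],
], newtons=60)

```text
t: 21.38
eef_pos: [0.4757, -0.106, 0.0196]
ee_rot: [[-0.993, -0.116, 0.0], [-0.116, 0.993, -0.0], [-0.0, -0.0, -1.0]]
contact_force: [0.6, 0.1, -0.8]
width: 0.0449
grip_force: 0.0
```

The fingers reached 45 mm without meeting the 58 mm collar. I'll look before moving on.

Run:
```python
from h import *
s=observe();print(s["t"],np.round(s["eef_pos"],4),s["width"])
c=read_camera("scene");d=read_camera("top")
a=cv2.resize(c["img"][150:270,190:310,::-1],(400,400));b=cv2.resize(d["img"][120:240,330:450,::-1],(400,400))
cv2.imwrite("pics/p6.png",np.hstack([a,b]))
```

```text
21.375 [ 0.4757 -0.106   0.0196] 0.04486521860490456
```

View pics/p6.png

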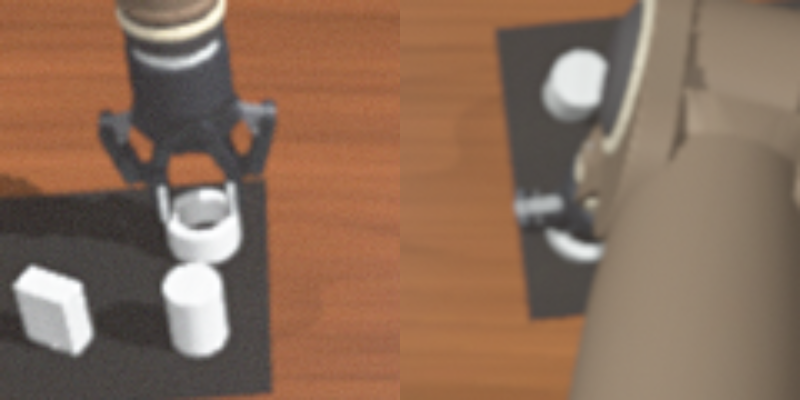

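Run:
```python
from h import *
c=read_camera("scene");d=read_camera("top")
for z in(.006,.02,.033,.045):
    p=[[.4757+sx*-.116*.0,-.106+sy,z] for sx,sy in((0,-.023),(0,.023),(0,-.03),(0,.03))]
    a=(proj(c,p)-[190,150])*3.333;b=(proj(d,p)-[330,120])*3.333;print(z,a.round().tolist(),b.round().tolist())
P=xyz(c);m=((P[...,0]>.42)&(P[...,0]<.55)&(P[...,1]>-.16)&(P[...,1]<-.05)&(P[...,2]>.026)&(P[...,2]<.038))
q=P[m];print(cv2.minAreaRect((q[:,:2]*1000).astype(np.float32)),np.percentile(q[:,2],[5,50,95]))
h=c["img"][205:218,232:270];z=P[205:214,236:264]
m=((P[...,0]>.44)&(P[...,0]<.5)&(P[...,1]>-.16)&(P[...,1]<-.05)&(P[...,2]>.038)&(P[...,2]<.06))
q=P[m]*1000;print(len(q),q[np.argsort(q[:,2])][:40:2].round().tolist())
```

```text
0.006 [[175.0, 237.0], [231.0, 238.0], [167.0, 237.0], [240.0, 238.0]] [[213.0, 223.0], [154.0, 223.0], [222.0, 223.0], [145.0, 223.0]]
0.02 [[173.0, 225.0], [230.0, 225.0], [165.0, 225.0], [238.0, 225.0]] [[216.0, 221.0], [157.0, 220.0], [225.0, 221.0], [147.0, 220.0]]
0.033 [[171.0, 213.0], [228.0, 214.0], [163.0, 213.0], [237.0, 214.0]] [[219.0, 218.0], [159.0, 218.0], [228.0, 219.0], [150.0, 218.0]]
0.045 [[169.0, 203.0], [227.0, 203.0], [161.0, 202.0], [235.0, 203.0]] [[221.0, 216.0], [161.0, 216.0], [231.0, 216.0], [152.0, 216.0]]
((475.47723388671875, -104.31839752197266), (53.302825927734375, 59.30145263671875), 85.20549774169922) [0.02801712 0.03276152 0.03606229]
60 [[480.0, -78.0, 38.0], [466.0, -125.0, 39.0], [475.0, -73.0, 40.0], [472.0, -130.0, 41.0], [476.0, -129.0, 41.0], [488.0, -130.0, 42.0], [467.0, -130.0, 43.0], [483.0, -82.0, 44.0], [488.0, -130.0, 45.0], [484.0, -77.0, 45.0], [490.0, -132.0, 47.0], [487.0, -137.0, 47.0], [483.0, -138.0, 47.0], [483.0, -79.0, 48.0], [480.0, -77.0, 49.0], [481.0, -79.0, 49.0], [485.0, -81.0, 50.0], [487.0, -140.0, 51.0], [492.0, -128.0, 52.0], [489.0, -134.0, 53.0]]
```

The fingertips are just above the collar's rim (z about 35 mm) and the collar hasn't moved. The pads stay farther back than I assumed, so I'll open and go lower while watching the force.

>>> apply_moves([
  [[0,0,0],[0,0,3],70],
  [[0,0,0],[0,1,3],70],
  [[0,0,0],[0,1,3],70],
  [[0,0,0],[0,1,0],70],
  [[0,0,0],[0,1,-4],70],
  [[0,0,0],[0,1,-7],70],
  [[0,0,0],[0,1,-10],70],
  [[0,0,0],[0,1,-10],70],
])

```text
t: 22.58
eef_pos: [0.4754, -0.1048, 0.0091]
ee_rot: [[-0.993, -0.116, -0.001], [-0.116, 0.993, 0.0], [0.001, 0.0, -1.0]]
contact_force: [0.4, -0.0, 0.6]
width: 0.0702
grip_force: 0.0
```

Run:
```python
from h import *
c=read_camera("scene")
s=observe();print(s["t"],np.round(s["eef_pos"],4),s["width"],s["contact_force"])
cv2.imwrite("pics/p7.png",cv2.resize(c["img"][180:250,210:290,::-1],(800,600)[::1],interpolation=cv2.INTER_CUBIC))
```

```text
22.625 [ 0.4755 -0.1049  0.0092] 0.06992740110260875 [ 0.54052705 -0.31690129  0.33267539]
```

View pics/p7.png

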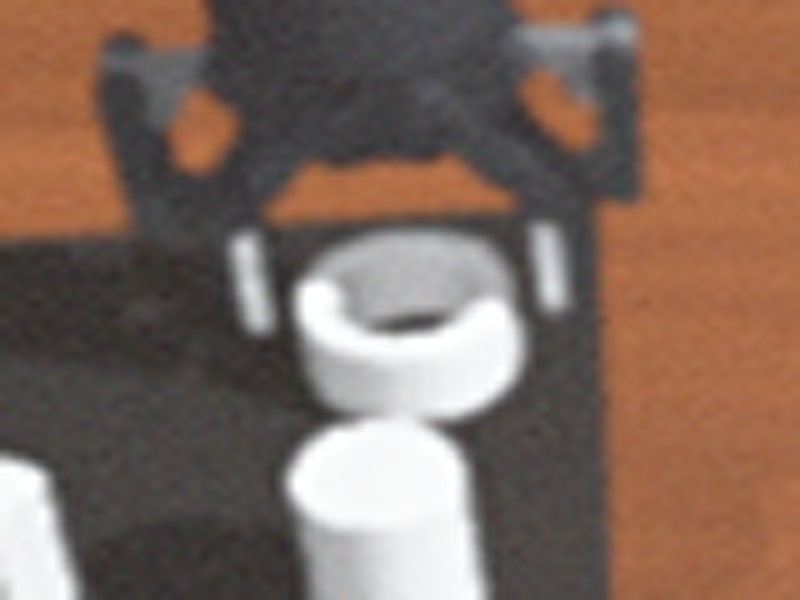

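The tips now straddle the collar well below its rim: left tip (262,330), right tip (558,310), collar (410,330). Closing.

>>> apply_moves([
  [[0,0,0],[0,0,0],60],
  [[0,0,0],[0,0,0],45],
  [[0,0,0],[0,0,0],45],
  [[0,0,0],[0,0,0],45],
  [[0,0,0],[0,0,0],45],
], newtons=60)

```text
t: 23.25
eef_pos: [0.476, -0.1051, 0.0102]
ee_rot: [[-0.993, -0.116, 0.001], [-0.116, 0.993, -0.001], [-0.001, -0.001, -1.0]]
contact_force: [-1.2, 0.6, 5.1]
width: 0.0544
grip_force: 62.8
```

>>> apply_moves([
  [[0,0,0],[0,0,15],45],
  [[0,0,0],[0,0,45],45],
  [[0,0,0],[0,5,80],45],
  [[0,0,0],[2,40,95],45],
  [[0,0,0],[4,90,95],45],
  [[0,0,0],[6,140,95],45],
  [[0,0,0],[8,190,95],45],
  [[0,0,0],[10,235,95],45],
])

```text
t: 24.25
eef_pos: [0.4853, 0.1318, 0.105]
ee_rot: [[-0.993, -0.116, 0.0], [-0.116, 0.993, 0.0], [-0.0, 0.0, -1.0]]
contact_force: [1.4, -0.9, -2.5]
width: 0.0541
grip_force: 64.6
```

>>> apply_moves([
  [[0,0,0],[1,30,0],45],
  [[0,0,0],[1,36,-10],45],
  [[0,0,0],[1,36,-25],45],
  [[0,0,0],[1,36,-35],45],
  [[0,0,0],[1,36,-35],45],
])

```text
t: 24.88
eef_pos: [0.4856, 0.1648, 0.068]
ee_rot: [[-0.993, -0.114, -0.003], [-0.114, 0.993, -0.001], [0.003, -0.001, -1.0]]
contact_force: [-1.4, -0.4, -3.9]
width: 0.054
grip_force: 65.2
```

Run:
```python
from h import *
c=read_camera("scene");d=read_camera("top")
s=observe();print(s["t"],np.round(s["eef_pos"],4),s["width"],s["contact_force"])
a=cv2.resize(c["img"][165:285,310:450,::-1],(466,400));b=cv2.resize(d["img"][110:230,220:320,::-1],(333,400))
cv2.imwrite("pics/p8.png",np.hstack([a,b]))
```

```text
24.975 [0.4866 0.1654 0.0694] 0.054007120058744085 [ 0.31749887 -0.53668127 -3.6920998 ]
```

View pics/p8.png

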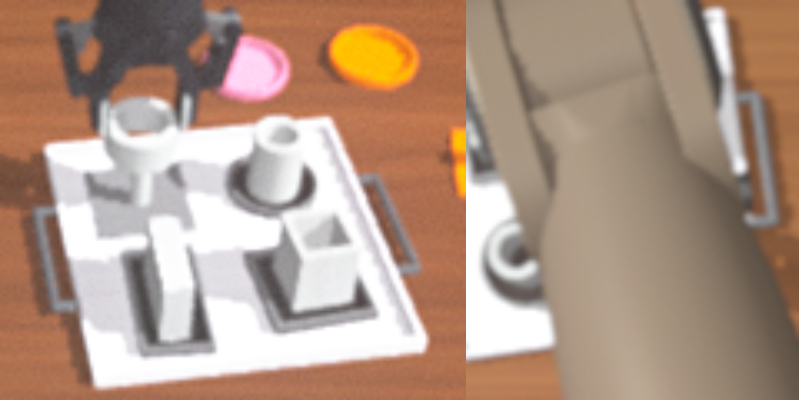

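The collar (143,135) is level above the post, whose foot shows at (142,200). Lowering it with a force check.

>>> apply_moves([
  [[0,0,0],[0,0,-8],45],
  [[0,0,0],[0,0,-16],45],
  [[0,0,0],[0,0,-24],45],
  [[0,0,0],[0,0,-24],45],
])

```text
t: 25.48
eef_pos: [0.4859, 0.1659, 0.0444]
ee_rot: [[-0.993, -0.116, -0.002], [-0.116, 0.993, -0.001], [0.002, -0.0, -1.0]]
contact_force: [-0.5, 0.8, -2.3]
width: 0.0541
grip_force: 65.2
```

>>> apply_moves([
  [[0,0,0],[0,0,-12],45],
  [[0,0,0],[0,0,-24],45],
  [[0,0,0],[0,0,-28],45],
  [[0,0,0],[0,0,-29.5],45],
  [[0,0,0],[0,0,-29.5],45],
])

```text
t: 26.1
eef_pos: [0.4868, 0.1662, 0.016]
ee_rot: [[-0.993, -0.116, 0.0], [-0.116, 0.993, 0.0], [-0.0, 0.0, -1.0]]
contact_force: [0.4, -0.0, -2.5]
width: 0.0546
grip_force: 65.2
```

>>> apply_moves([
  [[0,0,0],[0,0,-1.2],45],
  [[0,0,0],[0,0,-2.2],45],
  [[0,0,0],[0,0,-2.5],45],
  [[0,0,0],[0,0,-2.5],45],
])

```text
t: 26.6
eef_pos: [0.4869, 0.1662, 0.0142]
ee_rot: [[-0.993, -0.116, 0.001], [-0.116, 0.993, 0.0], [-0.001, 0.0, -1.0]]
contact_force: [-3.1, -0.3, 5.4]
width: 0.0545
grip_force: 66.2
```

Seated. Release, rise straight up and move clear.

>>> apply_moves([
  [[0,0,0],[0,0,0],60],
  [[0,0,0],[0,0,0],68],
  [[0,0,0],[0,0,0],72],
  [[0,0,0],[0,0,15],72],
  [[0,0,0],[0,0,50],72],
  [[0,0,0],[0,0,100],72],
  [[0,0,0],[-20,-30,140],72],
  [[0,0,0],[-50,-80,150],72],
])

```text
t: 27.6
eef_pos: [0.4383, 0.0863, 0.1673]
ee_rot: [[-0.993, -0.118, 0.006], [-0.118, 0.993, 0.001], [-0.006, 0.0, -1.0]]
contact_force: [0.7, -1.0, 0.2]
width: 0.0721
grip_force: 0.0
```

>>> apply_moves([
  [[0,0,0],[-20,-50,0],72],
  [[0,0,0],[-40,-100,0],72],
  [[0,0,0],[-60,-140,0],72],
  [[0,0,0],[-60,-140,0],72],
])

```text
t: 28.1
eef_pos: [0.3756, -0.0558, 0.1647]
ee_rot: [[-0.994, -0.111, 0.002], [-0.111, 0.994, -0.001], [-0.002, -0.001, -1.0]]
contact_force: [0.3, -1.2, 0.9]
width: 0.072
grip_force: 0.0
```

Run:
```python
from h import *
c=read_camera("scene");d=read_camera("top")
s=observe();print(s["t"],np.round(s["eef_pos"],4))
for n,k in(("scene",c),("top",d)):
    P=xyz(k)
    for x0,x1,y0,y1,a,b in((.42,.52,.22,.33,.056,.075),(.53,.63,.24,.35,.056,.075),(.54,.66,.13,.235,.056,.075),(.43,.54,.11,.22,.031,.043)):
        m=((P[...,0]>x0)&(P[...,0]<x1)&(P[...,1]>y0)&(P[...,1]<y1)&(P[...,2]>a)&(P[...,2]<b)); q=P[m]
        if len(q)>9: r=cv2.minAreaRect((q[:,:2]*1000).astype(np.float32));print(n,np.round(r[0],1),np.round(r[1],1),round(r[2],1),np.percentile(q[:,2],50).round(4))
a=cv2.resize(c["img"][170:290,140:460,::-1],(800,300));b=cv2.resize(d["img"][100:220,190:510,::-1],(800,300))
cv2.imwrite("pics/p9.png",np.vstack([a,b]))
```

```text
28.2 [ 0.3769 -0.0541  0.1643]
scene [470.3 275.5] [40.6 41.1] 46.3 0.0646
scene [575.1 293.6] [51.1 46.8] 11.9 0.0641
scene [598.  181.3] [73.  22.2] 6.8 0.0652
scene [486.2 164.8] [56.2 56.5] 51.4 0.0372
top [469.7 277.1] [39.9 40.4] 47.3 0.0633
top [575.9 295.4] [47.2 45.9] 13.1 0.0637
top [597.8 183.5] [71.1 22. ] 6.7 0.0642
top [485.7 167.2] [54.8 53.9] 2.2 0.0358
```

View pics/p9.png

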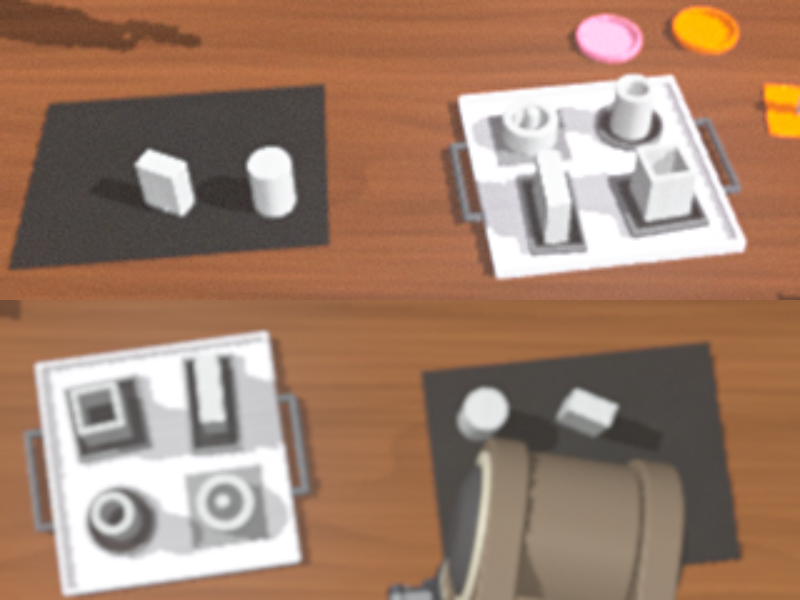

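The final picture shows all four packed: sleeve (632,108), tube (665,183), bar (552,197) and collar over the post (528,125). All are upright, and their tops are at the seated heights. The off-cuts are untouched at (165,182) and (271,182).

```bash
python3 -c "
from workcell import *
print(sign_off())"
```

```text
the job is handed in; nothing more can be done
None
```

The caddy is packed and handed in at about 28 s: sleeve, square tube and long bar stand upright in their nests, the collar is seated over the post, and the slug and short bar are untouched on the mat.

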